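Clear and close the heel-tip box

ROBOT

A 6-joint arm with a two-finger parallel gripper is mounted at the origin on the work surface. World frame = base frame: x ahead of the robot, y to its left, z up, the work surface at z = 0. Lengths are in m, angles in degrees, forces in N, time in s.
With the tool pointing down it reaches from about 0.325 to 0.925 m from the base axis. Payload 3.1 kg.
Tool frame: the origin (TCP) lies midway between the tips of the shut fingers; the grasp point (between the pads) lies 19 mm behind it; z points along the fingers, y is the line along which they close (so a half turn about z gives the same grasp; the last joint's range is limited). The gripper opens to 85 mm and grips with 20 to 120 N. Pads are 22 mm wide; open, the fingers measure 114 mm over their backs; the gripper's body (76 mm by 85 mm) begins 54 mm behind the grasp point. The pads swing forward as they close: fully open they stand 13 mm farther back than shut.
Start: joints at [-77.303, 12.427, 92.441, -0, 75.132, -6.429], TCP at [0.205, -0.591, 0.231] pointing down, gripper open.
Joint ranges: [-157.48, 157.48], [-44.54, 120.13], [17.64, 146.25], [-64.5, 244.5], [7.68, 150.69], [-147.95, 147.95]. Speed limits (degrees/s): [159.86, 159.86, 180, 180, 180, 180].

INTERFACE

Orientations are given as a 3x3 rotation matrix whose columns are the frame's x, y, z axes.
In Python, from plant import robot gives the robot as it stands.
- The arm moves only by the tool carry_out, never from a script. Its argument "increments" is a list of rows, each a list of 3 entries, a list of its own where there are three numbers: the opening, from 0 (shut) to 1 (fully open), then the shift along the world's x, y, z in m, then the turn about the world's z in rad. In form: [[grip, [dx, dy, dz], turn], ...]. A call has 1 to 10 rows; each row shifts and turns the commanded pose from where the row before left it; what a row does not reach is not made up. A row lasts 1/8 s, in which the tool goes at most 62.5 mm and 10.7 degrees, less where a joint would pass 70% of its speed; a pose out of reach is approached as far as the arm can. A call with a gripper value outside its range is refused whole. The fingers move at their own pace and stop on an object; "squeeze" is the grip in N (left out, the last holds). Time passes only in rows, so rows that do not move let the fingers close. It gives the time, the measured TCP pose, the force, the opening and the grip force at its end, in the units of the state.
- robot.observe(): the state, without advancing time (a new reading comes with each control period).
- robot.read_camera(name): name is "scene" or "top" or "wrist"; returns (picture, depth): 400x640x3 uint8, red, green, blue; 400x640 float32, m along the optical axis (not along the pixel's ray), 0 where there is no reading.
- robot.camera_params(name): a dict with "fx", "fy", "cx", "cy" (pixels), "T" (4x4, takes a point from camera to world coordinates); the wrist camera has in their place "hand_eye" (4x4, takes a point from camera to tool coordinates, whose origin is the TCP and whose axes are the flange's). Camera axes: x right, y down, z forward; pixel columns grow to the right and rows downward; lengths in m; the calibration is good to about 2 mm. A picture is of the moment at which its call begins: read the wrist's pose just before it. camera_params takes no time and is no camera call.
- robot.finish_job(): hands the job in; it is judged then, once.
The state is a dict: "time_s": time; "qpos": joint angles; "joint_vel": joint speeds; "effort": joint torques, N m; "eef_pos": TCP position; "tcp_rot": TCP orientation; "contact_force": force on the tool from outside, world axes, zero at the start; "moment": the same for the moment, N m; "gripper_width": finger opening in m; "grasp_force": force on a finger pad.
Only numpy, scipy, OpenCV 4.12 (cv2) and the standard library are available. Lean on these libraries where they do the work, as an engineer would, in place of code of your own. Each camera call takes 0.05 s, during which the arm holds its last target. There are 200 camera calls.

TASK

The lid of the heel-tip box cannot close because a tall sole-pattern board has been left in the slot inside it. Slide the board up out of the box and stand it, the same way up, in the empty middle slot of the pattern rack, centred along it and resting on the bottom of the slot. Then shut the lid and press both catches on its free edge down until they are fully home, without disturbing the other things on the bench.

Things in the scene. Friction and masses are not known exactly. Their poses are not given: they have to be found in the camera images.
- box: Heavy plywood box, fixed, 140 (its x) x 200 (its y) x 60 mm high, walls and floor 6 mm; origin under its centre, z up. The lid is hinged along the top of the +x side and shuts towards -x. Inside, at x = -15 mm, guide ribs (tops at 52 mm) form a slot along y, 12 mm wide, in which the board stands on the box's floor. The rest holds flat heel tips, no higher than 30 mm.
- board: Sole-pattern board, brown wood with a drawn outline, rectangular: 8 mm thick (its x), 120 wide (its y), 100 high (its z), about 90 g; origin in the middle of its lower edge. In the box its upper edge is 106 mm above the bench, 46 mm above the box's rim. Grip it across its thickness by the upper edge.
- rack: Low dark wooden pattern rack, fixed to the bench, 102 (its x) x 170 (its y) x 58 mm high; origin under its centre, z up. Its middle slot runs along y through the centre, is 24 mm wide (x from -12 to 12 mm), open above and at both ends, its bottom 8 mm above the bench. The slots at both sides hold short boards (tops at 66 mm) that belong there.
- lid (a joint): Angle of the box's lid: 0 when shut flat on the rim, growing as it opens, at most 2.05 (leaning back beyond upright). Starts open. The hinge is stiff: the lid stays where it is left and swings with a push of 2 to 4 N at its edge. Lid panel 140 (hinge to free edge) x 200 x 8 mm: open, its edge reaches 202 mm above the bench.
- lid_hinge (a point): Middle of the lid's hinge line, on the lid's underside, 60 mm above the bench. Its axes turn with the lid: y along the hinge, -x from the hinge to the free edge, z out of the lid's outer face.
- lid_edge (a point): Middle of the lid's free edge, on its outer (upper when shut) face, 140 mm from the hinge.
- catch_a_top (a point): Centre of the top of catch a: a steel block 26 x 32 mm in the lid, 17 mm in from the free edge, 70 mm to the -y side of its middle. It stands 10 mm out of the lid's outer face at first, 2 mm when fully home; pressing it also pushes the lid down. With the lid shut and the catch not pressed its top is about 78 mm above the bench.
- catch_b_top (a point): The same for catch b, 70 mm to the +y side.
- catch_a (a joint): Travel of catch a into the lid in m: 0 standing proud, 0.008 fully home. It needs about 7 N (10 to 15 N is ample) and stays where it is left.
- catch_b (a joint): The same for catch b.
- tin: Bystander: flat aluminium polish tin, 62 mm across, 28 mm high, loose; origin under its centre.
- spool: Bystander: wooden thread spool, 40 mm across and 40 mm high, standing loose; origin under its centre.
- hammer: Bystander: hammer lying at the far side of the bench, loose.
- brush: Bystander: brush lying at the left, loose.
- glue: Bystander: white glue bottle, 60 mm across, 110 mm high, at the far side, loose; origin under its centre.
- jar: Bystander: amber jar with steel cap, 66 mm across, 80 mm high, at the far side, loose; origin under its centre.
- last: Bystander: wooden shoe last, about 200 x 55 x 80 mm, lying at the right, loose.
There are look-alikes about, which are no part of the job. What is shaped like the box but blue or green is not meant.

How it is judged (in metres and radians):
On the way, in this order (a step that is already met when the one before it is completed fails the run):
1. the board stands in the middle slot of the rack, on its bottom (x of board in the frame of rack between -0.015 and 0.015 m and y of board in the frame of rack between -0.035 and 0.035 m and z of board in the frame of rack between 0 and 0.024 m and angle between board's own z axis and vertical below 0.45 rad), for 0.2 s.
2. then the lid is shut (value of joint lid below 0.035 rad), for 0.1 s.
At the end, for the whole second after the job is handed in: The board rests on the bottom of the rack's middle slot: its origin within 15 mm across and 35 mm along of the slot's centre, under 16 mm above the slot's bottom, leaning under 0.45 rad; the lid is shut (under 0.035 rad) and both catches are pressed in by over 6 of 8 mm (all of step 1 and value of joint lid below 0.035 rad and value of joint each of catch_a, catch_b above 0.006 m and linear speed of board below 0.02 m/s); the robot touches nothing.
It fails at once if another thing on the bench (tin, spool, hammer, brush, glue, jar or last) is pushed or knocked more than 40 mm away (distance of any of tin, spool, hammer, brush, glue, jar, last from where it was at the start of the episode above 0.04 m).
It also fails if it takes over 69 s, if anything falls off the work surface, if the arm or the gripper's body presses on something with over 40 N, if the wrist force passes 120 N, or if a joint passes its speed limit or range.

## Working session

There is one attempt and no reset: what is moved stays moved. The work goes in short steps, Python scripts to look and compute and a tool call to move; the robot and the scene stay as the last step left them, time stands still between calls to the robot, and variables do not carry over. Pictures are saved under pics/ and viewed, at most 10 in all, crops included, and the job is handed in when it is done.

Besides the shell and the picture viewer there is one more tool, called after "Emit:" as name(argument=value, ...) on one line, values as JSON. carry_out: Moves the arm, as the interface text tells. Its arguments: {"type":"object","properties":{"increments":{"type":"array","items":{"type":"array"}},"squeeze":{"type":"number"}},"required":["increments"]}

```bash
mkdir -p pics; ls
cat > h.py <<'E'
import numpy as np, cv2
from plant import robot
def cloud(name):
    s=robot.observe(); im,d=robot.read_camera(name); p=robot.camera_params(name)
    v,u=np.indices(d.shape); c=np.stack([(u-p['cx'])/p['fx']*d,(v-p['cy'])/p['fy']*d,d],-1)
    T=np.eye(4)
    if 'T' in p: T=np.array(p['T'])
    else:
        T[:3,:3]=s['tcp_rot'];T[:3,3]=s['eef_pos'];T=T@np.array(p['hand_eye'])
    w=c@T[:3,:3].T+T[:3,3]; w[d==0]=np.nan
    return im,w
def save(n,im): cv2.imwrite('pics/'+n,im[...,::-1])
E
python3 - <<'E'
from h import *
for n in('scene','top'):
    im,w=cloud(n); save(n+'0.png',im); np.save(n+'0.npy',w)
print(robot.observe())
for n in('scene','top','wrist'): print(robot.camera_params(n))
E
```

```text
pics
{'time_s': 0.1, 'qpos': array([-7.73037678e+01,  1.24737577e+01,  9.25195001e+01, -4.08167851e-04,
        7.51321885e+01, -6.42998165e+00]), 'joint_vel': array([-0.02671062, -0.07040069, -0.16601926, -0.03338603,  0.00175743,
       -0.00563658]), 'effort': array([-1.30689761e-03, -3.98075902e+01, -3.04972923e+01, -2.10256276e-04,
        4.21993725e-03, -5.56213795e-07]), 'eef_pos': array([ 0.20462404, -0.58977918,  0.23008257]), 'tcp_rot': array([[ 9.44798562e-01,  3.27651399e-01, -4.87919165e-04],
       [ 3.27651675e-01, -9.44796181e-01,  2.13440397e-03],
       [ 2.38356283e-04, -2.17644933e-03, -9.99997603e-01]]), 'contact_force': array([-0.14919917,  0.18318546, -1.74448085]), 'moment': array([0.01171833, 0.01258435, 0.02906222]), 'grasp_force': 0.0, 'gripper_width': 0.08526167654258286}
{'fx': 372.6067777582177, 'fy': 372.6067777582177, 'cx': 320.836510862831, 'cy': 198.79159548504688, 'T': array([[-0.78117717,  0.50470053, -0.36747735,  0.90882988],
       [ 0.62412284,  0.61693725, -0.47943624,  0.52655422],
       [-0.01526126, -0.60387565, -0.79693242,  0.98198018],
[... 173 characters left out ...]
y([[-0.01715044, -0.99483241,  0.10007167,  0.37343446],
       [-0.99984878,  0.01677639, -0.00457825,  0.00208182],
       [ 0.00287575, -0.10013506, -0.9949697 ,  1.51878732],
       [ 0.        ,  0.        ,  0.        ,  1.        ]])}
{'fx': 358.45733852361826, 'fy': 358.45733852361826, 'cx': 319.97233652992537, 'cy': 204.58662770909027, 'hand_eye': array([[ 6.19674098e-04, -9.53475721e-01, -3.01469177e-01,
         7.71842243e-02],
       [ 9.99999800e-01,  6.28850843e-04,  6.66070189e-05,
         1.31083716e-03],
       [ 1.26070971e-04, -3.01469158e-01,  9.53475920e-01,
        -1.42901869e-01],
       [ 0.00000000e+00,  0.00000000e+00,  0.00000000e+00,
         1.00000000e+00]])}
```

View pics/top0.png

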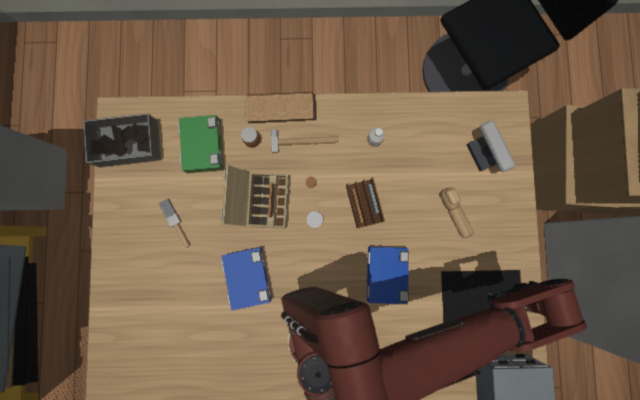

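View pics/scene0.png

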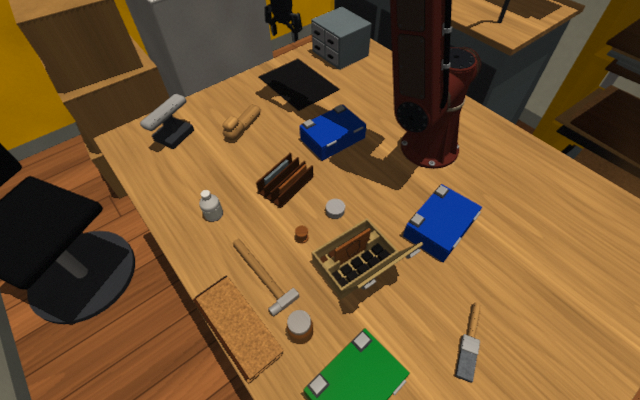

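The top view shows the box at px (225–288, 167–228) with its lid hinged on the left (world +y) and the board at about (272, 200). The rack is at (365, 203), with the tin (315, 219) and spool (311, 182) between them.

Run:
```python
from h import *
t=np.load('top0.npy'); s=np.load('scene0.npy')
def rect(w,lo,hi,zl,zh,n):
    p=w.reshape(-1,3); p=p[~np.isnan(p[:,0])]
    m=(p[:,0]>lo[0])&(p[:,0]<hi[0])&(p[:,1]>lo[1])&(p[:,1]<hi[1])&(p[:,2]>zl)&(p[:,2]<zh)
    p=p[m]
    if len(p)<5: print(n,len(p));return p
    r=cv2.minAreaRect((p[:,:2]*1000).astype(np.float32))
    print(n,len(p),'c',np.round(r[0],1),'sz',np.round(r[1],1),'ang',round(r[2],2),'zmed',round(np.median(p[:,2]),4),p.min(0).round(3),p.max(0).round(3)); return p
for px in [(225,167),(288,228),(272,200),(365,203),(315,219),(311,182),(237,195),(390,275)]:
    print(px,t[px[1],px[0]].round(3))
for n,w in(('top',t),('scene',s)):
    rect(w,(.38,.0),(.65,.22),.052,.066,n+' rim')
    rect(w,(.38,.0),(.65,.22),.085,.112,n+' boardtop')
    rect(w,(.38,.0),(.65,.38),.12,.25,n+' lid')
    rect(w,(.38,-.28),(.6,-.08),.05,.075,n+' rack')
    rect(w,(.38,-.28),(.6,-.08),.061,.075,n+' rackboards')
    rect(w,(.38,-.06),(.46,.05),.015,.05,n+' tin')
    rect(w,(.50,-.06),(.60,.06),.02,.05,n+' spool')
def crop(f,a,b,c,d,k,out):
    im=cv2.imread(f)[b:d,a:c]; cv2.imwrite(out,cv2.resize(im,None,fx=k,fy=k,interpolation=cv2.INTER_CUBIC))
A=cv2.resize(cv2.imread('pics/top0.png')[155:240,215:395],None,fx=4.4,fy=4.4,interpolation=2)
cv2.imwrite('pics/c1.png',A)
```

```text
(225, 167) [ 0.662  0.346 -0.003]
(288, 228) [0.421 0.104 0.003]
(272, 200) [0.523 0.158 0.067]
(365, 203) [ 0.512 -0.191  0.004]
(315, 219) [0.452 0.001 0.029]
(311, 182) [0.591 0.014 0.037]
(237, 195) [0.536 0.274 0.127]
(390, 275) [ 0.244 -0.266  0.063]
top rim 285 c [524.4 160.5] sz [115.4 201.2] ang 89.51 zmed 0.0587 [0.423 0.102 0.052] [0.625 0.218 0.066]
top boardtop 96 c [521.9 161.5] sz [  8.8 119.2] ang 85.72 zmed 0.1052 [0.462 0.154 0.086] [0.581 0.169 0.111]
top lid 872 c [532.4 291. ] sz [ 45.8 199.8] ang 86.75 zmed 0.1626 [0.433 0.264 0.12 ] [0.632 0.318 0.198]
top rack 522 c [ 509.4 -186.1] sz [166.5 102.4] ang 13.02 zmed 0.059 [ 0.419 -0.252  0.05 ] [ 0.599 -0.119  0.075]
top rackboards 172 c [ 508.  -186.5] sz [163.8  99.4] ang 12.65 zmed 0.0638 [ 0.419 -0.248  0.061] [ 0.588 -0.123  0.075]
top tin 144 c [441.1   3.2] sz [56.6 37.6] ang 89.61 zmed 0.0275 [ 0.422 -0.025  0.017] [0.46  0.031 0.035]
top spool 62 c [587.3  15.8] sz [33.9 23.6] ang 89.17 zmed 0.0393 [ 0.576 -0.001  0.034] [0.599 0.033 0.047]
scene rim 625 c [525.4 164.6] sz [121.9 201.5] ang 86.63 zmed 0.0585 [0.422 0.098 0.052] [0.629 0.22  0.066]
scene boardtop 237 c [523.4 161.3] sz [ 10.5 121. ] ang 87.33 zmed 0.1037 [0.463 0.153 0.085] [0.584 0.169 0.111]
scene lid 623 c [535.  291.9] sz [ 43.5 199.7] ang 86.23 zmed 0.1838 [0.436 0.265 0.121] [0.634 0.319 0.193]
scene rack 818 c [ 511.6 -186.9] sz [171.2 104.4] ang 13.27 zmed 0.0579 [ 0.417 -0.254  0.05 ] [ 0.6   -0.118  0.071]
scene rackboards 203 c [ 514.8 -183.3] sz [150.5  97. ] ang 12.84 zmed 0.0641 [ 0.433 -0.233  0.061] [ 0.599 -0.123  0.071]
scene tin 170 c [440.8   2.6] sz [64.3 38.1] ang 89.9 zmed 0.0284 [ 0.422 -0.03   0.015] [0.46  0.035 0.034]
scene spool 83 c [587.3  14.7] sz [41.9 23.8] ang 87.43 zmed 0.04 [ 0.575 -0.007  0.022] [0.6   0.035 0.044]
```

View pics/c1.png

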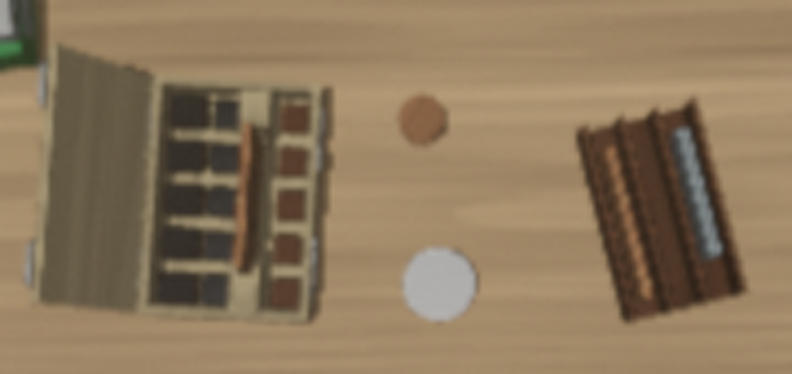

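Emit:
carry_out(increments=[[1,[0.021,0.05,0.003],-0.026],[1,[0.021,0.05,0.003],-0.026],[1,[0.021,0.05,0.003],-0.026],[1,[0.021,0.05,0.003],-0.026],[1,[0.021,0.05,0.003],-0.026],[1,[0.021,0.05,0.003],-0.026],[1,[0.021,0.05,0],-0.026],[1,[0.021,0.05,0],-0.026],[1,[0.021,0.05,0],-0.026],[1,[0.021,0.05,0],-0.026]])

```text
time_s: 1.35
eef_pos: [0.4149, -0.0887, 0.2491]
tcp_rot: [[0.997, 0.073, 0.0], [0.073, -0.997, -0.0], [0.0, 0.0, -1.0]]
contact_force: [0.4, -0.1, -0.7]
gripper_width: 0.0855
grasp_force: 0.0
```

Emit:
carry_out(increments=[[1,[0.021,0.05,0],-0.026],[1,[0.021,0.05,0],-0.026],[1,[0.021,0.05,0],-0.026],[1,[0.021,0.05,0],-0.026],[1,[0.021,0.05,0],-0.026],[1,[0,0,0],0],[1,[0,0,0],0],[1,[0,0,0],0]])

```text
time_s: 2.35
eef_pos: [0.5193, 0.1582, 0.249]
tcp_rot: [[0.998, -0.058, -0.001], [-0.058, -0.998, -0.001], [-0.001, 0.001, -1.0]]
contact_force: [0.9, -0.5, 0.2]
gripper_width: 0.0853
grasp_force: 0.0
```

```bash
cat >> h.py <<'E'
def rect(w,lo,hi,zl,zh,n):
    p=w.reshape(-1,3); p=p[~np.isnan(p[:,0])]
    m=(p[:,0]>lo[0])&(p[:,0]<hi[0])&(p[:,1]>lo[1])&(p[:,1]<hi[1])&(p[:,2]>zl)&(p[:,2]<zh)
    p=p[m]
    if len(p)<5: print(n,len(p));return
    r=cv2.minAreaRect((p[:,:2]*1000).astype(np.float32))
    print(n,len(p),'c',np.round(r[0],1),'sz',np.round(r[1],1),'ang',round(r[2],2),'zmed',round(np.median(p[:,2]),4),p.min(0).round(3),p.max(0).round(3))
def st():
    s=robot.observe(); R=s['tcp_rot']
    print('t',s['time_s'],'p',s['eef_pos'].round(4),'yang',np.degrees(np.arctan2(R[1,1],R[0,1])).round(2),'F',s['contact_force'].round(1),'w',round(s['gripper_width'],4),'g',round(s['grasp_force'],1),'q',s['qpos'].round(0))
E
python3 - <<'E'
from h import *
st()
im,w=cloud('wrist'); save('w1.png',im)
rect(w,(.38,.1),(.65,.22),.095,.112,'boardtop')
rect(w,(.38,.08),(.65,.3),.055,.066,'rim')
E
```

```text
t 2.35 p [0.5193 0.1582 0.249 ] yang -93.3 F [ 0.9 -0.5  0.2] w 0.0853 g 0.0 q [ 10.   2. 102.  -0.  76. 103.]
boardtop 1366 c [523.6 159.8] sz [  9.2 119.9] ang 85.87 zmed 0.1062 [0.464 0.153 0.095] [0.584 0.167 0.109]
rim 5951 c [525.7 176.1] sz [144.3 200.9] ang 86.11 zmed 0.0603 [0.422 0.098 0.055] [0.63  0.254 0.066]
```

View pics/w1.png

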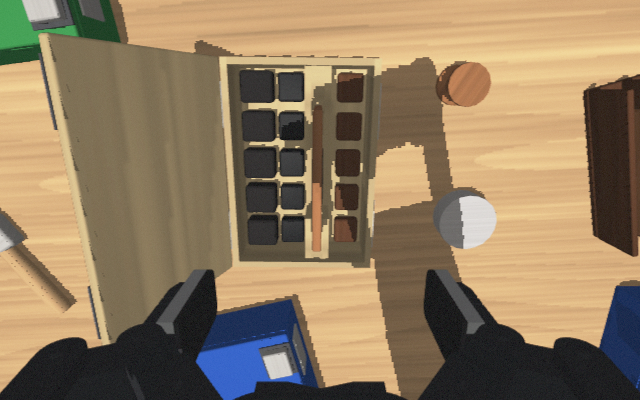

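The wrist view shows the board at px (318, 180), standing in its slot between the heel tips. Its yaw is about 86°, and the fingers are aligned on either side of it.

Emit:
carry_out(increments=[[1,[0.0045,0.002,-0.03],-0.012],[1,[0,0,-0.04],0],[1,[0,0,-0.04],0],[1,[0,0,-0.035],0],[1,[0,0,-0.03],0],[1,[0,0,0],0],[1,[0,0,0],0]])

```text
time_s: 3.28
eef_pos: [0.5253, 0.1611, 0.0756]
tcp_rot: [[0.998, -0.069, 0.002], [-0.069, -0.998, 0.0], [0.002, -0.0, -1.0]]
contact_force: [0.1, -1.4, 0.4]
gripper_width: 0.0851
grasp_force: 0.0
```

Emit:
carry_out(increments=[[0.3,[0,0,0],0],[0,[0,0,0],0],[0,[0,0,0],0],[0,[0,0,0],0],[0,[0,0,0],0],[0,[0,0,0],0],[0,[0,0,0],0]], squeeze=45)

```text
time_s: 4.15
eef_pos: [0.5245, 0.1615, 0.0745]
tcp_rot: [[0.998, -0.068, 0.0], [-0.068, -0.998, -0.0], [0.0, 0.0, -1.0]]
contact_force: [-0.4, -0.7, 1.9]
gripper_width: 0.0073
grasp_force: 44.4
```

Gripped. I'll lift slowly, then quicker.

Emit:
carry_out(increments=[[0,[0,0,0.006],0],[0,[0,0,0.01],0],[0,[0,0,0.012],0],[0,[0,0,0.015],0],[0,[0,0,0.015],0],[0,[0,0,0.015],0],[0,[0,0,0.015],0],[0,[0,0,0.015],0],[0,[0,0,0],0],[0,[0,0,0],0]])

```text
time_s: 5.4
eef_pos: [0.5239, 0.1614, 0.1769]
tcp_rot: [[0.998, -0.068, -0.001], [-0.068, -0.998, -0.0], [-0.001, 0.0, -1.0]]
contact_force: [0.1, -0.4, -1.1]
gripper_width: 0.0074
grasp_force: 43.9
```

Run:
```python
from h import *
st()
for n in('scene','top'):
    im,w=cloud(n)
    rect(w,(.4,.13),(.65,.185),.1,.175,n+' board')
    rect(w,(.38,-.28),(.62,-.09),.052,.072,n+' rack')
```

```text
t 5.4 p [0.5239 0.1614 0.1769] yang -93.91 F [ 0.1 -0.4 -1.1] w 0.0074 g 43.9 q [ 10.   6. 106.   0.  68. 104.]
scene board 363 c [524.1 165.1] sz [  6.2 119.9] ang 84.2 zmed 0.1375 [0.464 0.156 0.107] [0.584 0.17  0.175]
scene rack 751 c [ 510.9 -188.2] sz [172.  107.1] ang 13.31 zmed 0.0583 [ 0.416 -0.254  0.052] [ 0.603 -0.118  0.071]
top board 31 c [484.1 161. ] sz [ 5.2 46.7] ang 79.65 zmed 0.1424 [0.462 0.159 0.107] [0.508 0.168 0.171]
top rack 487 c [ 509.  -186.2] sz [164.8 103.4] ang 12.48 zmed 0.0592 [ 0.419 -0.253  0.052] [ 0.6   -0.12   0.071]
```

Emit:
carry_out(increments=[[0,[-0.002,-0.025,0],0.03],[0,[-0.002,-0.045,0],0.04],[0,[-0.002,-0.05,0],0.04],[0,[-0.002,-0.05,0],0.04],[0,[-0.002,-0.05,0],0.04],[0,[-0.002,-0.05,0],0.04],[0,[-0.001,-0.045,0],0.04],[0,[-0.0005,-0.033,0],0.025],[0,[0,0,0],0],[0,[0,0,0],0]])

```text
time_s: 6.75
eef_pos: [0.5103, -0.1859, 0.1765]
tcp_rot: [[0.975, 0.224, -0.001], [0.224, -0.975, 0.001], [-0.001, -0.002, -1.0]]
contact_force: [-0.2, 0.3, -0.3]
gripper_width: 0.0074
grasp_force: 44.1
```

Run:
```python
from h import *
st()
im,w=cloud('scene'); rect(w,(.38,-.28),(.65,-.1),.085,.19,'board')
save('s2.png',cv2.resize(im[120:260,200:400],None,fx=4,fy=4))
im,w=cloud('wrist'); save('w2.png',im)
rect(w,(.38,-.3),(.65,-.07),.05,.07,'rack wrist')
```

```text
t 6.75 p [ 0.5103 -0.1859  0.1765] yang -77.04 F [-0.2  0.3 -0.3] w 0.0074 g 44.1 q [-27.   6. 106.   0.  68.  50.]
board 513 c [ 509.1 -178.3] sz [121.   19.4] ang 9.72 zmed 0.1491 [ 0.451 -0.198  0.106] [ 0.569 -0.167  0.19 ]
rack wrist 11110 c [ 510.9 -188. ] sz [169.4 102.4] ang 13.04 zmed 0.0585 [ 0.417 -0.256  0.05 ] [ 0.604 -0.12   0.068]
```

View pics/w2.png

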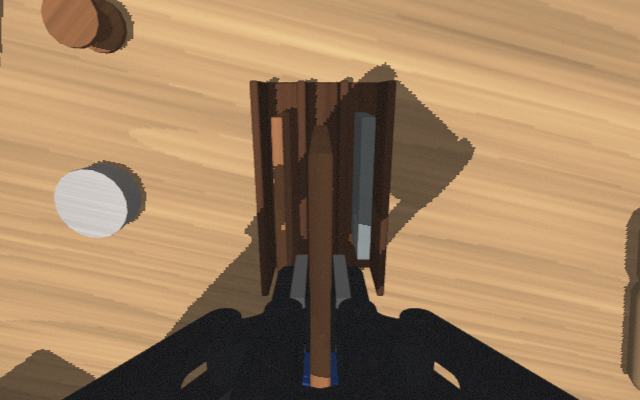

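The wrist view shows the board (px 320, 130–380) lined up over the middle slot, between the orange board (278) and the grey board (365). I'll lower it.

Emit:
carry_out(increments=[[0,[0,-0.0015,-0.015],0],[0,[0,0,-0.02],0],[0,[0,0,-0.02],0],[0,[0,0,-0.02],0],[0,[0,0,-0.012],0],[0,[0,0,-0.008],0],[0,[0,0,-0.003],0],[0,[0,0,0],0],[0,[0,0,0],0]])

```text
time_s: 7.98
eef_pos: [0.5114, -0.1883, 0.0801]
tcp_rot: [[0.974, 0.225, 0.001], [0.225, -0.974, -0.001], [0.001, 0.001, -1.0]]
contact_force: [-0.4, -0.4, -0.3]
gripper_width: 0.0072
grasp_force: 44.2
```

Emit:
carry_out(increments=[[0,[0,0,-0.0015],0],[0,[0,0,-0.001],0],[0,[0,0,0],0],[0,[0,0,0],0]])

```text
time_s: 8.48
eef_pos: [0.5108, -0.188, 0.0768]
tcp_rot: [[0.974, 0.225, -0.0], [0.225, -0.974, 0.0], [-0.0, -0.0, -1.0]]
contact_force: [0.1, 0.1, -0.9]
gripper_width: 0.0074
grasp_force: 44.2
```

Emit:
carry_out(increments=[[0,[0,0,-0.001],0],[0,[0,0,-0.001],0],[0,[0,0,0],0],[0,[0,0,0],0]])

```text
time_s: 8.98
eef_pos: [0.511, -0.1883, 0.0765]
tcp_rot: [[0.974, 0.225, -0.0], [0.225, -0.974, -0.0], [-0.0, 0.0, -1.0]]
contact_force: [-3.6, 1.2, 7.8]
gripper_width: 0.0069
grasp_force: 45.6
```

Contact at 7.8 N. Release and rise.

Emit:
carry_out(increments=[[0.3,[0,0,0],0],[0.5,[0,0,0],0],[0.7,[0,0,0],0],[0.7,[0,0,0],0],[0.7,[0,0,0.02],0],[0.7,[0,0,0.04],0],[0.7,[0,0,0.05],0],[0.7,[0,0,0.05],0],[0.7,[0,0,0],0],[0.7,[0,0,0],0]])

```text
time_s: 10.22
eef_pos: [0.5105, -0.1878, 0.2344]
tcp_rot: [[0.974, 0.225, -0.0], [0.225, -0.974, 0.0], [-0.0, -0.0, -1.0]]
contact_force: [-0.1, 0.1, -0.8]
gripper_width: 0.0596
grasp_force: 0.0
```

Run:
```python
from h import *
st()
im,w=cloud('wrist'); save('w3.png',im)
rect(w,(.38,-.3),(.65,-.07),.095,.13,'board top')
rect(w,(.38,-.3),(.65,-.07),.07,.13,'board')
im,w=cloud('scene')
rect(w,(.38,-.3),(.65,-.07),.095,.13,'board top')
rect(w,(.38,.22),(.7,.4),.185,.25,'lid edge')
rect(w,(.38,.22),(.7,.4),.075,.085,'lid low')
```

```text
t 10.225 p [ 0.5105 -0.1878  0.2344] yang -77.0 F [-0.1  0.1 -0.8] w 0.0596 g 0.0 q [-28.   2. 103.   0.  74.  49.]
board top 1596 c [ 510.7 -189.5] sz [119.4   9.1] ang 13.33 zmed 0.1081 [ 0.452 -0.207  0.096] [ 0.569 -0.173  0.11 ]
board 1653 c [ 510.7 -189.4] sz [119.5   9.5] ang 13.46 zmed 0.1081 [ 0.452 -0.207  0.071] [ 0.569 -0.173  0.11 ]
board top 149 c [ 512. -188.] sz [119.   10.3] ang 13.38 zmed 0.106 [ 0.454 -0.204  0.095] [ 0.57  -0.171  0.112]
lid edge 300 c [534.5 302.9] sz [ 12.9 199.4] ang 85.41 zmed 0.1886 [0.435 0.292 0.185] [0.634 0.316 0.193]
lid low 182 c [587.1 281.7] sz [281.6 101.3] ang 28.39 zmed 0.0789 [0.439 0.245 0.075] [0.695 0.383 0.085]
```

View pics/w3.png

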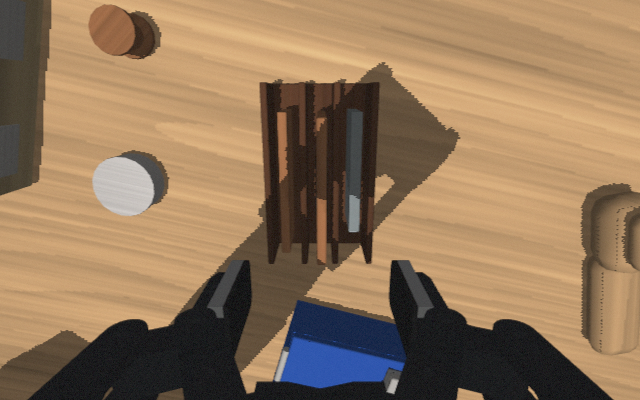

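The wrist view shows the board upright in the middle slot (px 320, 115–265), clear of both neighbours, with its top at 0.108. Next is the lid: shut the fingers, go over it and come down behind.

Emit:
carry_out(increments=[[0,[0,0.02,0.02],0],[0,[0.002,0.05,0.03],-0.03],[0,[0.002,0.05,0.02],-0.03],[0,[0.002,0.05,0],-0.03],[0,[0.002,0.05,0],-0.03],[0,[0.002,0.05,0],-0.03],[0,[0.003,0.05,0],-0.03],[0,[0.003,0.05,0],-0.03],[0,[0.003,0.05,0],-0.03],[0,[0.003,0.05,0],-0.03]])

```text
time_s: 11.58
eef_pos: [0.5317, 0.2847, 0.3054]
tcp_rot: [[0.999, -0.043, -0.0], [-0.043, -0.999, 0.0], [-0.0, -0.0, -1.0]]
contact_force: [0.3, -0.4, 0.8]
gripper_width: 0.0
grasp_force: 0.0
```

Emit:
carry_out(increments=[[0,[0.002,0.05,0],-0.027],[0,[0.002,0.045,0],0],[0,[0,0.005,0],0],[0,[0,0,-0.04],0],[0,[0,0,-0.05],0],[0,[0,0,-0.04],0],[0,[0,0,-0.01],0],[0,[0,0,0],0]])

```text
time_s: 12.58
eef_pos: [0.5366, 0.3818, 0.1651]
tcp_rot: [[0.998, -0.07, -0.0], [-0.07, -0.998, -0.0], [-0.0, 0.0, -1.0]]
contact_force: [0.0, 1.0, 0.9]
gripper_width: 0.0002
grasp_force: 0.0
```

Emit:
carry_out(increments=[[0,[-0.001,-0.02,0],0],[0,[-0.001,-0.018,0],0],[0,[-0.001,-0.015,0],0],[0,[-0.001,-0.015,0],0],[0,[-0.001,-0.015,0],0],[0,[-0.001,-0.015,0],0],[0,[-0.001,-0.015,0],0],[0,[0,0,0],0]])

```text
time_s: 13.58
eef_pos: [0.5293, 0.267, 0.1642]
tcp_rot: [[0.997, -0.071, -0.002], [-0.071, -0.997, -0.002], [-0.001, 0.002, -1.0]]
contact_force: [0.6, -0.6, -0.3]
gripper_width: -0.0003
grasp_force: 0.0
```

Run:
```python
from h import *
st()
im,w=cloud('scene'); save('s4.png',cv2.resize(im[150:350,260:520],None,fx=3,fy=3))
```

```text
t 13.575 p [0.5293 0.267  0.1642] yang -94.09 F [ 0.6 -0.6 -0.3] w -0.0003 g 0.0 q [ 20.  12. 100.  -0.  68. 114.]
```

View pics/s4.png

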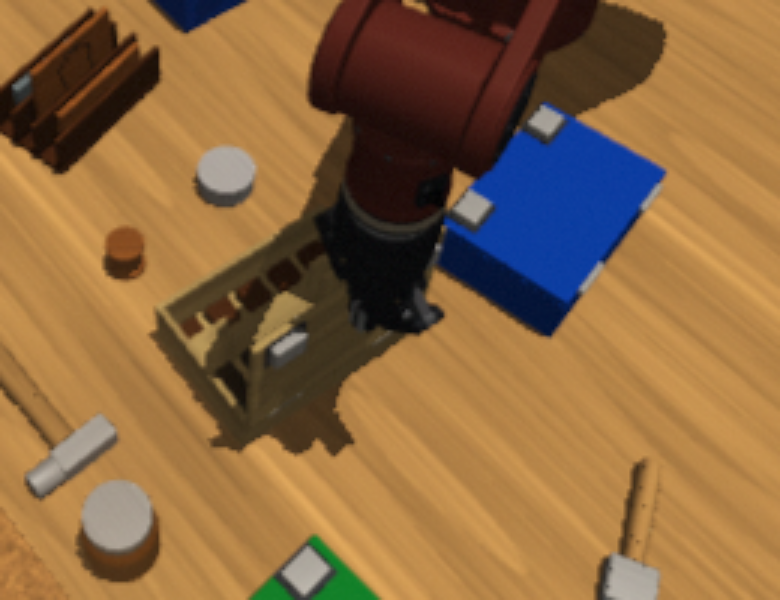

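The scene view shows the lid upright (free edge and catch at about px 285, 345), with the fingers behind it. I'll follow the arc.

Emit:
carry_out(increments=[[0,[-0.001,-0.014,-0.001],0],[0,[-0.001,-0.014,-0.002],0],[0,[-0.001,-0.012,-0.003],0],[0,[-0.001,-0.012,-0.004],0],[0,[-0.001,-0.014,-0.009],0],[0,[-0.001,-0.014,-0.012],0],[0,[-0.001,-0.013,-0.013],0],[0,[-0.0005,-0.007,-0.015],0],[0,[0,-0.005,-0.015],0],[0,[0,0,0],0]])

```text
time_s: 14.88
eef_pos: [0.5198, 0.1633, 0.0879]
tcp_rot: [[0.997, -0.071, -0.006], [-0.071, -0.997, -0.001], [-0.006, 0.001, -1.0]]
contact_force: [0.3, -0.5, 0.7]
gripper_width: 0.0002
grasp_force: 0.0
```

Emit:
carry_out(increments=[[0,[0,-0.003,-0.008],0],[0,[0,-0.001,-0.006],0],[0,[0,0,-0.004],0],[0,[0,0,-0.002],0],[0,[0,0,0],0],[0,[0,0,0],0]])

```text
time_s: 15.62
eef_pos: [0.5228, 0.1601, 0.0709]
tcp_rot: [[0.998, -0.07, 0.001], [-0.07, -0.998, 0.0], [0.001, -0.0, -1.0]]
contact_force: [-0.3, -0.8, 0.5]
gripper_width: -0.0001
grasp_force: 0.0
```

Emit:
carry_out(increments=[[0,[0,0,-0.002],0],[0,[0,0,-0.002],0],[0,[0,0,-0.001],0],[0,[0,0,0],0]])

```text
time_s: 16.12
eef_pos: [0.523, 0.16, 0.0685]
tcp_rot: [[0.998, -0.07, 0.0], [-0.07, -0.998, -0.0], [0.0, 0.0, -1.0]]
contact_force: [-5.1, -2.0, 14.5]
gripper_width: 0.0
grasp_force: 7.2
```

Emit:
carry_out(increments=[[0,[0,0,0.02],0],[0,[0,0,0.04],0],[0,[0,-0.02,0.05],0],[0,[0,-0.04,0.05],0],[0,[0,-0.05,0.03],0],[0,[0,-0.05,0],0],[0,[0,0,0],0]])

```text
time_s: 17.0
eef_pos: [0.5226, -0.0019, 0.2552]
tcp_rot: [[0.997, -0.075, 0.002], [-0.075, -0.997, -0.001], [0.002, 0.001, -1.0]]
contact_force: [0.5, 0.9, -0.6]
gripper_width: 0.0002
grasp_force: 0.0
```

Run:
```python
from h import *
st()
for n in('wrist','scene','top'):
    im,w=cloud(n)
    if n=='wrist': save('w5.png',im)
    rect(w,(.4,.08),(.65,.27),.05,.0715,n+' lid')
    rect(w,(.4,.08),(.55,.17),.073,.1,n+' low-x catch b')
    rect(w,(.55,.08),(.66,.17),.073,.1,n+' far catch a')
```

```text
t 17.0 p [ 0.5226 -0.0019  0.2552] yang -94.3 F [ 0.5  0.9 -0.6] w 0.0002 g 0.0 q [ -8.  -1. 105.  -0.  76.  86.]
wrist lid 29816 c [526. 177.] sz [149.3 199.8] ang 86.02 zmed 0.0687 [0.422 0.097 0.05 ] [0.63  0.255 0.071]
wrist low-x catch b 856 c [453.  126.4] sz [26.1 32.3] ang 86.79 zmed 0.0786 [0.436 0.113 0.073] [0.469 0.14  0.081]
wrist far catch a 1170 c [592. 117.] sz [26.1 32.1] ang 86.34 zmed 0.0786 [0.576 0.103 0.073] [0.608 0.131 0.081]
scene lid 3013 c [526.3 178.7] sz [147.2 201.7] ang 86.2 zmed 0.0688 [0.424 0.099 0.05 ] [0.631 0.257 0.071]
scene low-x catch b 102 c [485.2 139.6] sz [115.9  49.1] ang 0.8 zmed 0.0791 [0.427 0.115 0.073] [0.544 0.164 0.084]
scene far catch a 111 c [594.9 130.3] sz [53.1 33. ] ang 79.21 zmed 0.0792 [0.576 0.105 0.073] [0.612 0.158 0.083]
top lid 1634 c [525.2 179. ] sz [147.8 201.1] ang 86.48 zmed 0.068 [0.423 0.102 0.052] [0.628 0.257 0.071]
top low-x catch b 101 c [484.5 139.7] sz [ 60.3 121.6] ang 86.25 zmed 0.0764 [0.423 0.106 0.073] [0.543 0.168 0.087]
top far catch a 78 c [584.5 134.6] sz [59.  66.8] ang 89.25 zmed 0.0779 [0.551 0.105 0.073] [0.618 0.164 0.084]
```

View pics/w5.png

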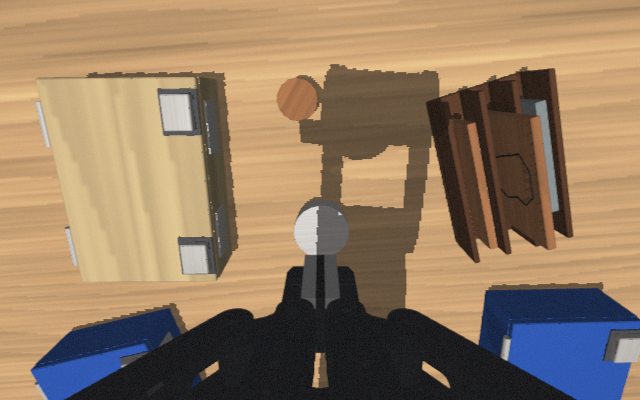

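The wrist view shows the lid shut flat, with catch a at px (178, 111) and catch b at px (196, 256). Both are still proud. Pressing a first.

Emit:
carry_out(increments=[[0,[0.023,0.04,0],0],[0,[0.023,0.04,0],0],[0,[0.0235,0.039,0],0],[0,[0,0,-0.05],0],[0,[0,0,-0.05],0],[0,[0,0,-0.045],0],[0,[0,0,-0.02],0],[0,[0,0,0],0],[0,[0,0,0],0]])

```text
time_s: 18.27
eef_pos: [0.5936, 0.1205, 0.0918]
tcp_rot: [[0.998, -0.07, 0.004], [-0.07, -0.998, 0.0], [0.004, -0.001, -1.0]]
contact_force: [-0.4, 0.1, -0.3]
gripper_width: -0.0
grasp_force: 0.0
```

Emit:
carry_out(increments=[[0,[0,0,-0.004],0],[0,[0,0,-0.003],0],[0,[0,0,-0.003],0],[0,[0,0,-0.002],0],[0,[0,0,-0.001],0],[0,[0,0,-0.001],0],[0,[0,0,0],0],[0,[0,0,0],0]])

```text
time_s: 19.27
eef_pos: [0.5918, 0.1199, 0.0767]
tcp_rot: [[0.998, -0.07, -0.0], [-0.07, -0.998, -0.0], [-0.0, 0.0, -1.0]]
contact_force: [-2.1, -0.3, 5.3]
gripper_width: 0.0001
grasp_force: 3.0
```

Emit:
carry_out(increments=[[0,[0,0,-0.002],0],[0,[0,0,-0.002],0],[0,[0,0,-0.002],0],[0,[0,0,-0.001],0],[0,[0,0,0],0],[0,[0,0,0],0]])

```text
time_s: 20.02
eef_pos: [0.5919, 0.1199, 0.0705]
tcp_rot: [[0.998, -0.07, -0.001], [-0.07, -0.998, -0.0], [-0.001, 0.0, -1.0]]
contact_force: [-3.8, -0.4, 9.9]
gripper_width: 0.0
grasp_force: 4.7
```

Emit:
carry_out(increments=[[0,[0,0,-0.001],0],[0,[0,0,-0.001],0],[0,[0,0,0],0],[0,[0,0,0],0]])

```text
time_s: 20.52
eef_pos: [0.5919, 0.1199, 0.0703]
tcp_rot: [[0.998, -0.07, -0.001], [-0.07, -0.998, -0.0], [-0.001, 0.001, -1.0]]
contact_force: [-8.2, -1.2, 17.4]
gripper_width: 0.0002
grasp_force: 8.9
```

Emit:
carry_out(increments=[[0,[0,0,0.02],0],[0,[-0.03,0.001,0.01],0],[0,[-0.04,0.002,0],0],[0,[-0.04,0.002,0],0],[0,[-0.028,0.001,0],0],[0,[0,0,0],0],[0,[0,0,-0.015],0],[0,[0,0,0],0],[0,[0,0,0],0]])

```text
time_s: 21.65
eef_pos: [0.4544, 0.1258, 0.0812]
tcp_rot: [[0.998, -0.07, -0.001], [-0.07, -0.998, -0.0], [-0.001, 0.0, -1.0]]
contact_force: [0.3, 1.1, 0.2]
gripper_width: -0.0
grasp_force: 0.0
```

Catch a is home (it bottomed at 17 N). Now b.

Emit:
carry_out(increments=[[0,[0,0,-0.003],0],[0,[0,0,-0.003],0],[0,[0,0,-0.002],0],[0,[0,0,-0.002],0],[0,[0,0,-0.001],0],[0,[0,0,-0.001],0],[0,[0,0,0],0],[0,[0,0,0],0]])

```text
time_s: 22.65
eef_pos: [0.4547, 0.126, 0.0707]
tcp_rot: [[0.998, -0.07, 0.001], [-0.07, -0.998, -0.0], [0.001, -0.0, -1.0]]
contact_force: [-1.4, 0.4, 6.3]
gripper_width: 0.0003
grasp_force: 2.9
```

Emit:
carry_out(increments=[[0,[0,0,-0.001],0],[0,[0,0,-0.001],0],[0,[0,0,0],0],[0,[0,0,0],0]])

```text
time_s: 23.15
eef_pos: [0.4548, 0.126, 0.0703]
tcp_rot: [[0.998, -0.07, 0.0], [-0.07, -0.998, -0.0], [0.0, 0.0, -1.0]]
contact_force: [-6.2, -0.9, 17.1]
gripper_width: -0.0001
grasp_force: 8.2
```

Bottomed too. Retreat and verify.

Emit:
carry_out(increments=[[0,[0,0,0.02],0],[0,[0,0,0.05],0],[0,[0.01,-0.03,0.05],0],[0,[0.02,-0.04,0.05],0],[0,[0.02,-0.05,0.01],0],[0,[0.02,-0.02,0],0],[0,[0,0,0],0],[0,[0,0,0],0]])

```text
time_s: 24.15
eef_pos: [0.5217, -0.0108, 0.2435]
tcp_rot: [[0.998, -0.07, -0.002], [-0.07, -0.998, 0.001], [-0.002, -0.001, -1.0]]
contact_force: [0.6, 0.1, -0.1]
gripper_width: 0.0
grasp_force: 0.0
```

Run:
```python
from h import *
st()
im,w=cloud('wrist'); save('w6.png',im)
rect(w,(.4,.08),(.65,.27),.05,.085,'lid')
rect(w,(.4,.08),(.65,.27),.0735,.1,'proud')
for n,c in(('a',(.592,.117)),('b',(.453,.1264)),('lidmid',(.523,.13)),('lid far',(.523,.2))):
    m=np.hypot(w[...,0]-c[0],w[...,1]-c[1])<.008; print(n,m.sum(),np.median(w[m],0).round(4))
rect(w,(.38,-.3),(.65,-.07),.095,.13,'board top')
```

```text
t 24.15 p [ 0.5217 -0.0108  0.2435] yang -94.02 F [ 0.6  0.1 -0.1] w 0.0 g 0.0 q [ -9.  -1. 105.   0.  75.  85.]
lid 34366 c [525.9 176.9] sz [149.1 200.2] ang 86.04 zmed 0.0688 [0.421 0.097 0.05 ] [0.63  0.254 0.074]
proud 1
a 285 [0.5921 0.1169 0.0707]
b 194 [0.4532 0.1265 0.0707]
lidmid 231 [0.5231 0.1301 0.0687]
lid far 219 [0.523  0.2002 0.0688]
board top 2522 c [ 510.7 -189.2] sz [120.2   9.6] ang 13.34 zmed 0.1073 [ 0.452 -0.206  0.095] [ 0.57  -0.172  0.11 ]
```

View pics/w6.png

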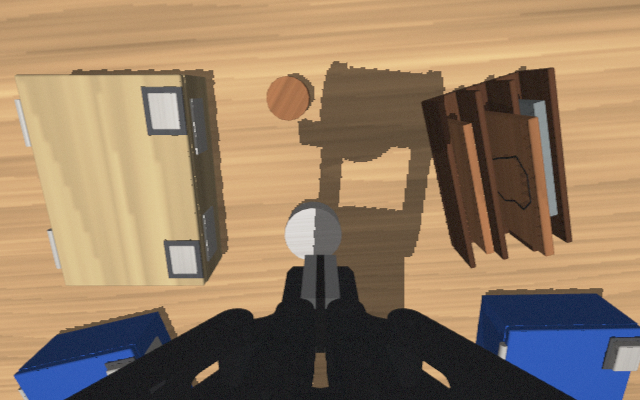

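Both catches are now flush (px 163, 110 and 183, 258), standing 2 mm proud as they should when home. The lid is flat, the board stands in the middle slot, and the spool and tin haven't moved.

```bash
python3 -c "
from plant import robot
print(robot.finish_job())"
```

```text
the job is handed in; nothing more can be done
None
```

I handed the job in at about 24 s; no verdict came back. By my last camera measurements, the board stands upright in the rack's middle slot, the lid is shut flat, both catches are home (2 mm proud), and the tin and spool were not moved.

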